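# Pry open the fuse cover of the faulty growth-light driver

## Task

The growth-light driver with the red lamp has a blown fuse. Take the orange-handled pry tool out of its blue stand, put its blade into the notch at the top of that driver's white fuse cover and lever the cover until it snaps open and drops; then put the tool back in the stand, upright and fully down, and let go. Leave the cover of the driver with the green lamp shut.

Things in the scene. Friction and masses are not known exactly. Their poses are not given: they have to be found in the camera images.
- pry_tool: Flat pry tool standing blade down in the stand, 0.09 kg. Origin: middle of the blade's bottom end; z up to the handle, x through the blade's thickness, y along its width. Steel blade 5 (x) by 16 (y) mm, z 0 to 65; black guard plate 36 (x) by 48 (y) mm, z 65 to 71; square orange handle 24 by 24 mm, z 71 to 151.
- tool_stand: Blue fixed block, 50 (x) by 64 (y) by 80 mm tall, with an open-topped pocket 18 (x) by 30 (y) mm down its middle, floor 8 mm above the bench. Origin: centre of its underside, z up. The seated tool has its guard flat on the block's top and its origin 15 mm above the stand's origin, same yaw (or half a turn off).
- fault: The driver to open, with a red dome lamp on top: dark box fixed to the bench, 90 (x) by 130 (y) by 105 mm tall, a white shell cover 110 mm wide and 19 mm deep snapped on its +x face (turned away from the robot, give or take 17 degrees). Origin: centre of the box's underside, z up.
- fault_notch (a point): Centre of that cover's notch, level with the box's top, axes as the driver's. A slot open upwards, 16 mm (x) by 40 mm (y), from the box's front face (8 mm to -x) to the inside of the cover's 3 mm front plate (8 mm to +x); free 80 mm down. A blade 45 mm down in it, handle leaned back over the box (to -x, about 20 degrees) on the box's top edge, levers the cover out.
- fault_cover (a joint): Opening angle of that cover, rad, about a level hinge along its foot, 18 mm above the bench on the box's front face: 0 shut, 1.2 fully open (top swung out to +x and down). Sprung catches: it takes about 8 N of push 45 mm below the top, lets go at about 0.06 rad, then drops open by itself and stays.
- good_cover (a joint): Opening angle, rad, of the same kind of cover on the like driver with the green lamp: 0 shut; to be left shut.
Things that resemble listed ones, but are neither listed nor needed, are in the scene too. Leave any purple look-alike of the fault alone. There is more than one size of the pry_tool; the job needs the smaller.

How it is judged:
On the way, in this order (a step that is already met when the one before it is completed fails the run):
1. the tool is lifted clear of the stand while the cover is still shut (z of pry_tool in the frame of tool_stand above 0.085 m and value of joint fault_cover below 0.05 rad), for 0.1 s.
2. the faulty driver's cover is snapped open with the blade in its notch (value of joint fault_cover above 0.15 rad and distance between pry_tool and fault_notch below 0.06 m and z of pry_tool in the frame of fault_notch below -0.005 m), for 0.02 s.
At the end, for the whole second after the job is handed in: The red-lamp driver's cover is open by more than 0.8 rad and the green-lamp driver's cover is shut (under 0.05 rad); the tool stands at rest in the stand's pocket, blade tip within 15 mm of the stand's centre, within 7 mm of fully down, and within 10 degrees of upright (value of joint fault_cover above 0.8 rad and value of joint good_cover below 0.05 rad and horizontal distance between pry_tool and tool_stand below 0.015 m and z of pry_tool in the frame of tool_stand below 0.022 m and angle between pry_tool's own z axis and vertical below 0.17 rad and linear speed of pry_tool below 0.03 m/s); the robot touches nothing.
It fails at once if the green-lamp driver's cover is opened (value of joint good_cover above 0.06 rad).
It also fails if it takes over 51 s, if anything falls off the work surface, if the arm or the gripper's body presses on something with over 40 N, if the wrist force passes 120 N, or if a joint passes its speed limit or range.

## Robot

A 6-joint arm with a two-finger parallel gripper is mounted at the origin on the work surface. World frame = base frame: x ahead of the robot, y to its left, z up, the work surface at z = 0. Lengths are in m, angles in rad, forces in N, time in s.
With the tool pointing down it reaches from about 0.325 to 0.9 m from the base axis. Payload 3.5 kg.
Tool frame: the origin (TCP) lies between the finger pads; the fingertips stand bot.tip_extent ahead of it and the grasp point (between the pads) lies 2 mm behind it (bot.tip_extent is the distance from the TCP to the fingertips, in m); z points along the fingers, y is the line along which they close (so a half turn about z gives the same grasp; the last joint's range is limited). The gripper opens to 85 mm and grips with 20 to 120 N. Pads are 22 mm wide; open, the fingers measure 114 mm over their backs; the gripper's body (76 mm by 85 mm) begins 54 mm behind the grasp point. The pads swing forward as they close: fully open they stand 13 mm farther back than shut.
Start: joints at [-1.232, 0.276, -0.026, 1.268, 0, 1.467], TCP at [0.267, -0.565, 0.248] pointing down, gripper open.
Joint ranges: [-3.12, 3.12], [-0.85, 1.88], [-1.08, 1.24], [-1.95, 2.15], [-1.57, 1.53], [-3.14, 3.14]. Speed limits (rad/s): [2.57, 2.57, 3.14, 3.14, 3.14, 3.14].

## Interface

Orientations are given as [roll, pitch, yaw] about the fixed x, y, z axes, in that order (R = Rz(yaw) Ry(pitch) Rx(roll)).
In Python, from plant import bot gives the robot as it stands.
- The arm moves only by the tool send_rows, never from a script. Its argument "steps" is one flat list of numbers, 7 for each row, row after row: the shift along the tool's x, y, z in m, then the turn, a rotation vector about the tool's x, y, z in degrees, then the closure in counts, from 0 (fully open) to 255 (shut). A call has 1 to 12 rows; each row shifts and turns the commanded pose from where the row before left it, along the tool's axes as they then stand; what a row does not reach is not made up. A row lasts 1/12 s, in which the tool goes at most 41.7 mm and 7.16 degrees, less where a joint would pass 70% of its speed; a pose out of reach is approached as far as the arm can. A call with a gripper value outside its range is refused whole. The fingers move at their own pace and stop on an object; the grip force is fixed at half the most. Time passes only in rows, so rows that do not move let the fingers close. It gives the time, the measured TCP pose, the force, the opening and the grip force at its end, in the units of the state.
- bot.sense(): the state, without advancing time (a new reading comes with each control period).
- bot.grab_frame(name): name is "scene" or "top" or "wrist"; returns a dict with "frame" (384x512x3 uint8, red, green, blue), "camera_matrix" (3x3 intrinsics, pixels), "rvec" (rotation vector, rad) and "tvec" (3), from world to camera coordinates, as OpenCV has them. Camera axes: x right, y down, z forward; pixel columns grow to the right and rows downward; lengths in m; the calibration is good to about 2 mm. A picture is of the moment at which its call begins. There is no depth.
- bot.close_job(): hands the job in; it is judged then, once.
The state is a dict: "clock": time; "joint_positions": joint angles; "joint_vel": joint speeds; "joint_torque": joint torques, N m; "tcp_pos": TCP position; "tool_rot": TCP orientation; "force": force on the tool from outside, world axes, zero at the start; "wrist_torque": the same for the moment, N m; "grip_width": finger opening in m; "finger_force": force on a finger pad.
Only numpy, scipy, OpenCV 4.12 (cv2) and the standard library are available. Lean on these libraries where they do the work, as an engineer would, in place of code of your own. Each camera call takes 0.05 s, during which the arm holds its last target. There are 200 camera calls.

## Working session

There is one attempt and no reset: what is moved stays moved. The work goes in short steps, Python scripts to look and compute and a tool call to move; the robot and the scene stay as the last step left them, time stands still between calls to the robot, and variables do not carry over. Pictures are saved under pics/ and viewed, at most 10 in all, crops included, and the job is handed in when it is done.

Besides the shell and the picture viewer there is one more tool, called as a command line: name --argument value ..., lists and objects as JSON in quotes. send_rows: Moves the arm, as the interface text tells. Its arguments: {"type":"object","properties":{"steps":{"type":"array"}},"required":["steps"]}

```bash
ls; mkdir -p pics
python3 - <<'E'
from plant import bot
import cv2,numpy as np
for n in("scene","top"):
    d=bot.grab_frame(n);cv2.imwrite(f"pics/{n}0.png",d["frame"][:,:,::-1]);np.savez(f"{n}0.npz",**d)
    R=cv2.Rodrigues(d["rvec"])[0];print(n,d["camera_matrix"].tolist(),(-R.T@np.ravel(d["tvec"])).round(3),R[2].round(3))
s=bot.sense();print(s,bot.tip_extent)
a=[cv2.imread(f"pics/{n}0.png") for n in("scene","top")]
E
```

```text
pics
scene [[379.7947301183648, 0.0, 252.93562355891717], [0.0, 379.7947301183648, 188.4924426702782], [0.0, 0.0, 1.0]] [ 0.815 -0.445  0.865] [-0.364  0.48  -0.798]
top [[451.37101746188915, 0.0, 255.67094829244647], [0.0, 451.37101746188915, 184.9576476540438], [0.0, 0.0, 1.0]] [0.39  0.006 1.042] [ 0.079 -0.005 -0.997]
{'clock': 0.1, 'joint_positions': array([-1.23237758e+00,  2.77109118e-01, -2.77255519e-02,  1.26801991e+00,
       -3.20670335e-05,  1.46742549e+00]), 'joint_vel': array([-0.00078059, -0.0023005 ,  0.00219654, -0.00134718, -0.00048217,
       -0.00027561]), 'joint_torque': array([-4.00775652e-04, -4.46708822e+01,  2.96127945e+01,  8.46361800e-03,
       -8.77025786e-05, -6.94763841e-06]), 'tcp_pos': array([ 0.26699983, -0.56435813,  0.24724766]), 'tool_rot': array([-3.13954208e+00, -1.80488815e-04,  4.41789433e-01]), 'force': array([-0.18296915, -0.1005906 , -0.98411527]), 'wrist_torque': array([ 0.00855861, -0.03422274, -0.04451942]), 'finger_force': 0.0, 'grip_width': 0.08549742230252215} 0.017
```

View pics/scene0.png

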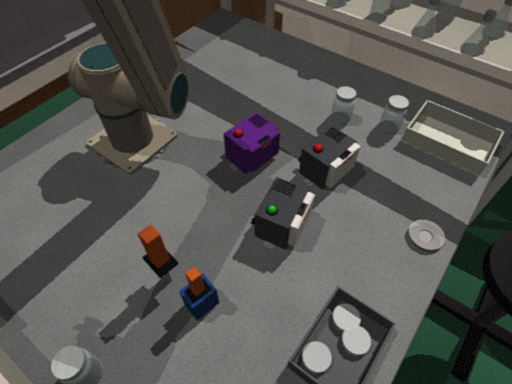

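View pics/top0.png

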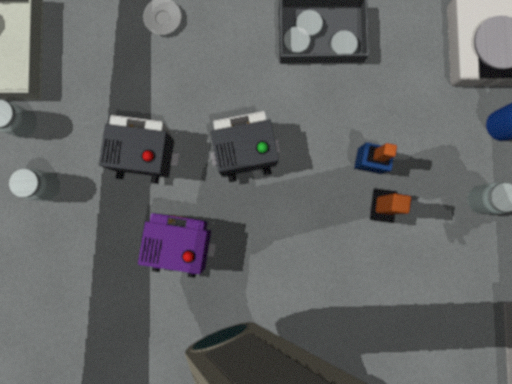

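The scene shows the red-lamp dark driver at top (135,150), the green-lamp one at (243,145), and a purple look-alike at (175,243). The small orange tool in the blue stand is at (376,157), and a bigger tool in a black stand is at (390,205). The dark red-lamp driver and the small tool in the blue stand fit the description. I'll confirm both in one enlarged crop.

```bash
cat > h.py <<'E'
import cv2,numpy as np
from plant import bot
from scipy.spatial.transform import Rotation as Ro
def ray(d,uv,z):
    "pixels -> world points on plane z"
    R=cv2.Rodrigues(d["rvec"])[0];c=-R.T@np.ravel(d["tvec"])
    n=cv2.undistortPoints(np.float64(uv).reshape(-1,1,2),d["camera_matrix"],None).reshape(-1,2)
    v=np.c_[n,np.ones(len(n))]@R
    return c+v*((z-c[2])/v[:,2])[:,None]
def mask(d,kind):
    h,s,v=cv2.split(cv2.cvtColor(d["frame"],cv2.COLOR_RGB2HSV).astype(int))
    m={"blue":(abs(h-110)<14)&(s>120),"orange":(h>3)&(h<16)&(s>150),"white":(s<40)&(v>190),"red":((h<4)|(h>175))&(s>170)&(v>110),"green":(abs(h-60)<15)&(s>120)}[kind]
    return m.astype(np.uint8)*255
def blobs(m,a=30):
    c,_=cv2.findContours(m,cv2.RETR_EXTERNAL,cv2.CHAIN_APPROX_NONE)
    return [x for x in c if cv2.contourArea(x)>a]
E
python3 - <<'E'
from h import *
d=dict(np.load("top0.npz"))
cv2.imwrite("pics/crop1.png",cv2.resize(d["frame"][100:230,90:420,::-1],None,fx=2.4,fy=2.4,interpolation=cv2.INTER_CUBIC))
for k,z in(("blue",.08),("orange",.166),("white",.105),("red",.11),("green",.11)):
    for c in blobs(mask(d,k)):
        b=cv2.boxPoints(cv2.minAreaRect(c)); print(k,cv2.boundingRect(c),ray(d,b,z)[:,:2].round(3).tolist())
E
```

```text
blue (355, 143, 38, 30) [[0.502, -0.212], [0.558, -0.225], [0.541, -0.302], [0.485, -0.288]]
blue (486, 104, 26, 36) [[0.637, -0.502], [0.636, -0.557], [0.559, -0.552], [0.56, -0.498]]
orange (375, 193, 36, 22) [[0.441, -0.231], [0.44, -0.299], [0.399, -0.298], [0.4, -0.23]]
orange (373, 144, 23, 17) [[0.537, -0.23], [0.537, -0.274], [0.505, -0.272], [0.505, -0.229]]
white (10, 171, 26, 25) [[0.492, 0.517], [0.504, 0.467], [0.456, 0.454], [0.444, 0.504]]
white (146, 121, 15, 8) [[0.588, 0.231], [0.602, 0.229], [0.598, 0.199], [0.584, 0.201]]
white (215, 119, 15, 9) [[0.599, 0.087], [0.604, 0.057], [0.59, 0.054], [0.585, 0.085]]
white (111, 117, 15, 8) [[0.61, 0.304], [0.61, 0.274], [0.595, 0.274], [0.596, 0.303]]
white (249, 113, 16, 9) [[0.612, 0.014], [0.617, -0.017], [0.604, -0.019], [0.599, 0.011]]
white (0, 108, 10, 17) [[0.598, 0.536], [0.632, 0.537], [0.632, 0.518], [0.598, 0.517]]
white (0, 4, 29, 85) [[0.675, 0.539], [0.859, 0.545], [0.858, 0.485], [0.674, 0.48]]
white (457, 0, 55, 77) [[0.859, -0.438], [0.858, -0.555], [0.691, -0.545], [0.692, -0.43]]
red (183, 252, 9, 10) [[0.327, 0.151], [0.327, 0.135], [0.309, 0.135], [0.309, 0.151]]
red (142, 151, 9, 10) [[0.527, 0.24], [0.54, 0.227], [0.527, 0.215], [0.515, 0.227]]
green (257, 142, 11, 11) [[0.553, -0.003], [0.553, -0.024], [0.532, -0.024], [0.532, -0.003]]
```

View pics/crop1.png

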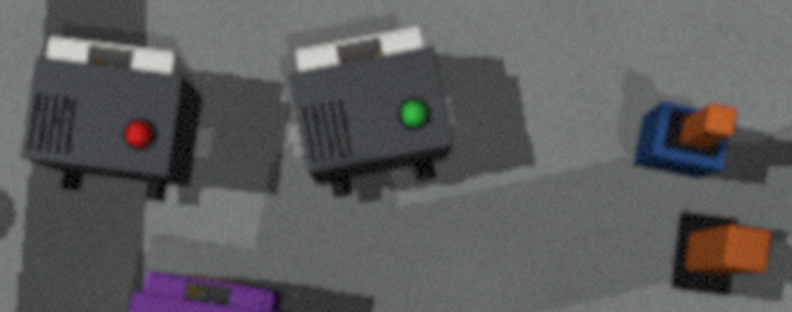

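The crop confirms it: the red dome is on the dark driver at left, with its notch near crop (110,55). The small tool is in the blue stand at right. I'll move over the stand.

send_rows --steps '[0.03,-0.0145,-0.006,0,0,0,0,0.03,-0.0145,-0.006,0,0,0,0,0.03,-0.0145,-0.006,0,0,0,0,0.03,-0.0145,-0.006,0,0,0,0,0.03,-0.0145,-0.006,0,0,0,0,0.03,-0.0145,-0.006,0,0,0,0,0.03,-0.0145,-0.006,0,0,0,0,0.03,-0.0145,-0.006,0,0,0,0,0.03,-0.0145,-0.006,0,0,0,0,0.03,-0.0145,-0.006,0,0,0,0,0.03,-0.0145,-0.006,0,0,0,0,0.03,-0.0145,-0.006,0,0,0,0]'

```text
clock: 1.1
tcp_pos: [0.5188, -0.2521, 0.3201]
tool_rot: [-3.141, 0.0, 0.442]
force: [0.9, 0.1, -0.5]
grip_width: 0.0855
finger_force: 0.0
```

send_rows --steps '[0,0,0,0,0,-7,0,0,0,0,0,0,-7,0,0,0,0,0,0,-7,0,0,0,0,0,0,-7,0,0,0,0,0,0,-7,0,0,0,0,0,0,-7,0,0,0,0,0,0,-7,0,0,0,0,0,0,-7,0,0,0,0,0,0,-7,0,0,0,0,0,0,-7,0,0,0,0,0,0,-7,0,0,0,0,0,0,-7,0]'

```text
clock: 2.1
tcp_pos: [0.5179, -0.2535, 0.3197]
tool_rot: [-3.141, -0.001, 1.914]
force: [0.5, -0.1, 0.9]
grip_width: 0.0851
finger_force: 0.0
```

send_rows --steps '[0,0,0,0,0,-7,0,0,0,0,0,0,-7,0,0,0,0,0,0,-7,0,0,0,0,0,0,-7,0,0,0,0,0,0,-7,0,0,0,0,0,0,-7,0,0,0,0,0,0,-7,0,0,0,0,0,0,-7,0,0,0,0,0,0,0,0]'

```text
clock: 2.85
tcp_pos: [0.5179, -0.2536, 0.3197]
tool_rot: [3.141, -0.001, 2.887]
force: [-0.1, 0.5, -0.7]
grip_width: 0.0855
finger_force: 0.0
```

Run:
```python
from h import *
d=bot.grab_frame("wrist");np.savez("wrist1.npz",**d);cv2.imwrite("pics/w1.png",d["frame"][:,:,::-1])
s=bot.sense();print(s["clock"],s["tcp_pos"],s["tool_rot"],s["joint_positions"])
R=cv2.Rodrigues(d["rvec"])[0];c=-R.T@np.ravel(d["tvec"]);T=Ro.from_euler("xyz",s["tool_rot"]).as_matrix()
print("cam",c,"in tcp",T.T@(c-s["tcp_pos"]),"fwd",R[2])
for k,z in(("blue",.08),("orange",.166)):
    for c in blobs(mask(d,k)):
        r=cv2.minAreaRect(c);b=cv2.boxPoints(r); print(k,b.round().tolist(),ray(d,b,z)[:,:2].round(4).tolist())
```

```text
2.9 [ 0.51799998 -0.25361542  0.31975763] [ 3.14125389e+00 -1.01771157e-03  2.88274317e+00] [-5.67370989e-01  1.63035641e-01 -1.88474358e-02  1.38998578e+00
  1.37430226e-05 -3.08521345e-01]
cam [ 0.44967451 -0.23400559  0.44534933] in tcp [ 0.07119649  0.00150988 -0.12551881] fwd [ 0.26356688 -0.06815934 -0.96223012]
blue [[-16.0, 286.0], [67.0, 232.0], [100.0, 283.0], [16.0, 337.0]] [[0.5785, -0.6215], [0.5383, -0.4913], [0.612, -0.4796], [0.6581, -0.6157]]
blue [[220.0, 145.0], [277.0, 144.0], [278.0, 194.0], [222.0, 195.0]] [[0.4848, -0.2854], [0.499, -0.2248], [0.5551, -0.237], [0.5405, -0.3001]]
orange [[233.0, 167.0], [261.0, 167.0], [261.0, 207.0], [233.0, 207.0]] [[0.4972, -0.2681], [0.5032, -0.2447], [0.5383, -0.2538], [0.532, -0.2779]]
orange [[173.0, 42.0], [231.0, 35.0], [238.0, 93.0], [180.0, 100.0]] [[0.3899, -0.2866], [0.3966, -0.241], [0.4393, -0.2474], [0.4324, -0.2951]]
```

View pics/w1.png

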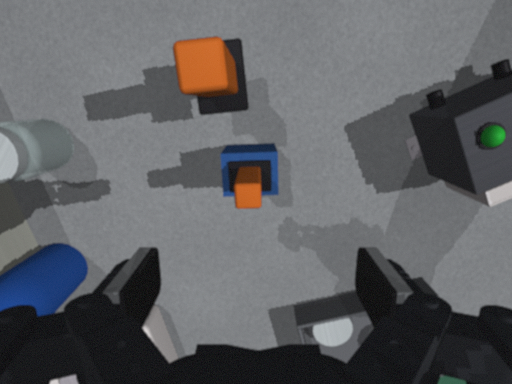

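The wrist view shows the small tool (handle top 233–261 × ~180–207) in the blue stand (220–278 × 145–195), square to the image. The far edges of the handle and the stand agree: centre ≈ (0.5236, -0.2625), yaw ≈ -14.6°, edge lengths 25 and 65 mm as they should be. I'll descend and grasp.

send_rows --steps '[-0.004,-0.0037,0,0,0,0,0,-0.0037,-0.0036,0,0,0,0,0,0,0,0.019,0,0,0,0,0,0,0.019,0,0,0,0,0,0,0.019,0,0,0,0,0,0,0.019,0,0,0,0,0,0,0.019,0,0,0,0,0,0,0.019,0,0,0,0,0,0,0.019,0,0,0,0,0,0,0.019,0,0,0,0,0,0,0.019,0,0,0,0,0,0,0.019,0,0,0,0]'

```text
clock: 3.9
tcp_pos: [0.5242, -0.2634, 0.1293]
tool_rot: [-3.141, 0.0, 2.883]
force: [-0.0, 0.2, -0.3]
grip_width: 0.0856
finger_force: 0.0
```

send_rows --steps '[0,0,0,0,0,0,255,0,0,0,0,0,0,255,0,0,0,0,0,0,255,0,0,0,0,0,0,255,0,0,0,0,0,0,255,0,0,0,0,0,0,255,0,0,0,0,0,0,255,0,0,0,0,0,0,255,0,0,0,0,0,0,255,0,0,0,0,0,0,255]'

```text
clock: 4.73
tcp_pos: [0.525, -0.2636, 0.132]
tool_rot: [-3.14, 0.003, 2.885]
force: [0.2, -0.7, 5.6]
grip_width: 0.0235
finger_force: 59.9
```

send_rows --steps '[0,0,-0.01,0,0,0,255,0,0,-0.015,0,0,0,255,0,0,-0.015,0,0,0,255,0,0,-0.015,0,0,0,255,0,0,-0.015,0,0,0,255,0,0,-0.015,0,0,0,255,0,0,-0.015,0,0,0,255,0,0,-0.015,0,0,0,255,0,0,-0.015,0,0,0,255,0,0,-0.015,0,0,0,255,0,0,-0.015,0,0,0,255,0,0,0,0,0,0,255]'

```text
clock: 5.73
tcp_pos: [0.525, -0.2634, 0.2938]
tool_rot: [-3.14, 0.005, 2.885]
force: [1.1, -0.1, -0.1]
grip_width: 0.0234
finger_force: 59.0
```

send_rows --steps '[0.0025,0.018,0,0,0,0,255,0.0047,0.036,0,0,0,0,255,0.0047,0.036,0,0,0,0,255,0.0047,0.036,0,0,0,0,255,0.0047,0.036,0,0,0,0,255,0.0047,0.036,0,0,0,0,255,0.0047,0.036,0,0,0,0,255,0.0047,0.036,0,0,0,0,255,0.0047,0.036,0,0,0,0,255,0.0047,0.036,0,0,0,0,255,0.0047,0.036,0,0,0,0,255,0.0047,0.036,0,0,0,0,255]'

```text
clock: 6.73
tcp_pos: [0.5754, 0.1532, 0.2891]
tool_rot: [-3.141, -0.002, 2.885]
force: [1.3, 0.7, -0.1]
grip_width: 0.0236
finger_force: 59.0
```

send_rows --steps '[0.0025,0.018,0,0,0,-3.5,255,0,0,0,0,0,-3.5,255,0,0,0,0,0,0,255,0,0,0,0,0,0,255]'

```text
clock: 7.07
tcp_pos: [0.5778, 0.1696, 0.2892]
tool_rot: [-3.141, -0.002, 3.006]
force: [0.8, -0.1, -0.8]
grip_width: 0.0235
finger_force: 59.2
```

Run:
```python
from h import *
d=bot.grab_frame("wrist");np.savez("wrist2.npz",**d);cv2.imwrite("pics/w2.png",d["frame"][:,:,::-1])
s=bot.sense();print(s["clock"],s["tcp_pos"],s["tool_rot"],s["joint_positions"],s["grip_width"])
for k,z in(("white",.105),("red",.115)):
    for c in blobs(mask(d,k)):
        r=cv2.minAreaRect(c);b=cv2.boxPoints(r); print(k,b.round().tolist(),ray(d,b,z)[:,:2].round(4).tolist())
```

```text
7.1167 [0.57793736 0.16910768 0.28947297] [-3.14092042e+00 -1.53617358e-03  3.00571139e+00] [ 1.77416782e-01  2.19122964e-01 -1.34291926e-02  1.33991275e+00
 -1.66068336e-04  3.13297668e-01] 0.02322137219302568
white [[-7.0, 346.0], [23.0, 327.0], [32.0, 341.0], [1.0, 360.0]] [[0.7296, -0.1503], [0.7107, -0.1081], [0.7299, -0.1047], [0.7494, -0.1475]]
white [[70.0, 225.0], [191.0, 180.0], [200.0, 203.0], [79.0, 248.0]] [[0.6015, -0.0222], [0.5716, 0.1075], [0.5955, 0.1116], [0.627, -0.0207]]
white [[286.0, 177.0], [401.0, 177.0], [401.0, 196.0], [286.0, 196.0]] [[0.5811, 0.1987], [0.5961, 0.3086], [0.6153, 0.3082], [0.6001, 0.1966]]
white [[185.0, 122.0], [195.0, 119.0], [203.0, 142.0], [192.0, 146.0]] [[0.5173, 0.112], [0.5156, 0.1219], [0.5373, 0.1251], [0.5391, 0.115]]
red [[294.0, 116.0], [311.0, 100.0], [327.0, 116.0], [311.0, 133.0]] [[0.5246, 0.2114], [0.5126, 0.2272], [0.5286, 0.2404], [0.541, 0.2245]]
```

View pics/w2.png

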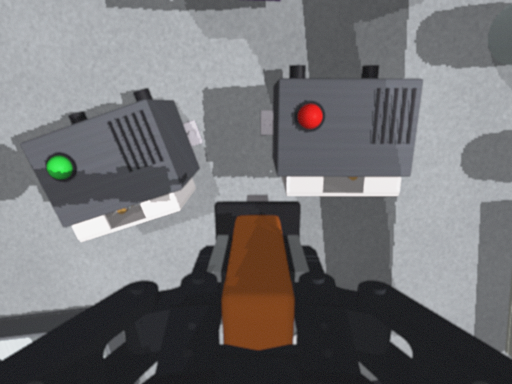

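The wrist view shows the red-lamp driver at right with its shut cover at (286–401, 177–196), 111 × 19 mm as expected. That puts the notch at ≈ (0.5965, 0.2526), yaw -7.8°, and the gripper is already aligned to it. The guard's -x edge shows at row ~202 (cols 216–300), so I'll check the in-hand tool offset from it.

Run:
```python
from h import *
d=dict(np.load("wrist2.npz"))
p=np.array([.57793736,.16910768,.28947]);T=Ro.from_euler("xyz",[-3.14092,-.001536,3.0057]).as_matrix()
for z in(.2435,):
    w=ray(d,[[216,202],[300,202]],z);print(((w-p)@T).round(4))
n=np.array([.5965,.2526,p[2]]);print(((n-p)@T).round(4))
g=cv2.cvtColor(d["frame"],cv2.COLOR_RGB2GRAY);print(g[196:210,258],g[205,208:224],g[205,292:308])
```

```text
[[ 0.0181 -0.0202  0.046 ]
 [ 0.0181  0.0256  0.046 ]]
[-0.0071  0.0852 -0.0001]
[ 97  97 100 101  88  62  39  30  35  42  43  41  45  48] [157 158 156 154 157 141 104  57  34  40  46  44  44  45  46  43] [ 44  36  41  40  39  43  37  57 101 142 154 153 153 152 152 156]
```

send_rows --steps '[-0.001,0.014,0,0,0,0,255,-0.0015,0.02,0,0,0,0,255,-0.0015,0.02,0,0,0,0,255,-0.0015,0.018,0,0,0,0,255,-0.0015,0.011,0,0,0,0,255,0,0,0.012,0,0,0,255,0,0,0.012,0,0,0,255,0,0,0.012,0,0,0,255,0,0,0.012,0,0,0,255,0,0,0.008,0,0,0,255,0,0,0,0,0,0,255]'

```text
clock: 8.03
tcp_pos: [0.5946, 0.2495, 0.2307]
tool_rot: [-3.139, -0.005, 3.006]
force: [0.5, 0.5, -1.6]
grip_width: 0.0235
finger_force: 59.2
```

Run:
```python
from h import *
d=bot.grab_frame("wrist");np.savez("wrist3.npz",**d)
e=bot.grab_frame("scene")
a=cv2.resize(d["frame"][60:320,130:400],(400,385));b=cv2.resize(e["frame"][100:200,280:385],(400,385),interpolation=cv2.INTER_CUBIC)
cv2.imwrite("pics/w3.png",np.hstack([a,b])[:,:,::-1])
s=bot.sense();p=s["tcp_pos"];T=Ro.from_euler("xyz",s["tool_rot"]).as_matrix()
print(p,s["tool_rot"],(np.array([.5965,.2526,.105])-p)@T)
```

```text
[0.59614427 0.25019398 0.23357024] [-3.14094301e+00 -1.33205880e-03  3.00674610e+00] [-0.0002003   0.00251553  0.12856848]
```

View pics/w3.png

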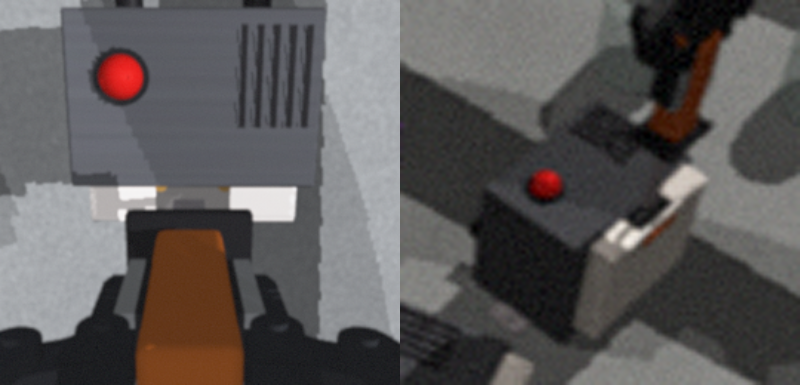

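The crop shows the blade tip (left part, 188,205) right above the notch gap (155–230), centred on it. Next I'll insert it.

send_rows --steps '[0,0.002,0.006,0,0,0,255,0,0,0.006,0,0,0,255,0,0,0.006,0,0,0,255,0,0,0.006,0,0,0,255,0,0,0,0,0,0,255]'

```text
clock: 8.55
tcp_pos: [0.5958, 0.2525, 0.2084]
tool_rot: [-3.14, -0.003, 3.007]
force: [-0.0, -0.5, -1.2]
grip_width: 0.0232
finger_force: 59.2
```

send_rows --steps '[0,0,0.008,0,0,0,255,0,0,0.008,0,0,0,255,0,0,0.008,0,0,0,255,0,0,0.008,0,0,0,255,0,0,0,0,0,0,255,0,0,0,0,0,0,255]'

```text
clock: 9.05
tcp_pos: [0.5961, 0.2525, 0.1772]
tool_rot: [-3.141, -0.002, 3.007]
force: [-0.4, -0.1, -0.5]
grip_width: 0.0233
finger_force: 59.2
```

send_rows --steps '[0.0025,0,0,0,0,0,255,0.0025,0,0,0,0,0,255,0.0025,0,0,0,-2,0,255,0.0025,0,0,0,-2,0,255,0.0025,0,0,0,-2,0,255,0.0025,0,0,0,-2,0,255,0.0025,0,0,0,-2,0,255,0.0025,0,0,0,-2,0,255,0,0,0,0,0,0,255]'

```text
clock: 9.8
tcp_pos: [0.5751, 0.2556, 0.1772]
tool_rot: [-3.142, 0.209, 3.009]
force: [-0.8, 0.3, -1.0]
grip_width: 0.0234
finger_force: 59.2
```

send_rows --steps '[0.0025,0,0,0,-2,0,255,0.0025,0,0,0,-2,0,255,0.0025,0,0,0,-2,0,255,0,0,0,0,0,0,255]'

```text
clock: 10.13
tcp_pos: [0.5683, 0.2567, 0.175]
tool_rot: [3.142, 0.313, 3.009]
force: [-1.6, 0.3, -1.4]
grip_width: 0.0235
finger_force: 59.2
```

send_rows --steps '[0.0025,0,0,0,-2,0,255,0.0025,0,0,0,-2,0,255,0,0,0,0,0,0,255,0,0,0,0,0,0,255,0,0,0,0,0,0,255,0,0,0,0,0,0,255]'

```text
clock: 10.63
tcp_pos: [0.5664, 0.2572, 0.1743]
tool_rot: [3.141, 0.385, 3.007]
force: [0.0, 0.4, -1.1]
grip_width: 0.0234
finger_force: 59.3
```

Run:
```python
from h import *
d=bot.grab_frame("wrist");e=bot.grab_frame("scene")
a=cv2.resize(d["frame"],(512,385));b=cv2.resize(e["frame"][100:220,280:368],(280,385),interpolation=cv2.INTER_CUBIC)
cv2.imwrite("pics/w4.png",np.hstack([a,b])[:,:,::-1])
```

```text
(no output)
```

View pics/w4.png

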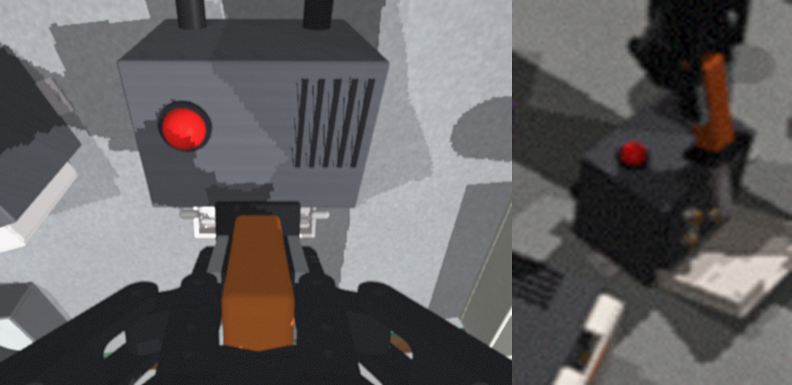

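The picture shows the red driver's cover fully dropped, with the contacts exposed at scene crop (690,225). The green driver's cover is still shut. I'll back out along the blade, stand the tool upright and travel back.

send_rows --steps '[0,0,-0.012,0,0,0,255,0,0,-0.016,0,0,0,255,0,0,-0.018,0,0,0,255,0,0,-0.018,0,0,0,255,0,0,-0.018,0,0,0,255,0,0,-0.018,0,0,0,255,0,0,-0.014,0,0,0,255,0,0,0,0,5.5,0,255,0,0,0,0,5.5,0,255,0,0,0,0,5.5,0,255,0,0,0,0,5.5,0,255,0,0,0,0,0,0,255]'

```text
clock: 11.73
tcp_pos: [0.5263, 0.2625, 0.2799]
tool_rot: [3.141, -0.0, 3.005]
force: [0.9, -0.5, -0.8]
grip_width: 0.023
finger_force: 59.2
```

send_rows --steps '[-0.0025,-0.018,0,0,0,0,255,-0.0047,-0.035,0,0,0,0,255,-0.0047,-0.035,0,0,0,0,255,-0.0047,-0.035,0,0,0,0,255,-0.0047,-0.035,0,0,0,0,255,-0.0047,-0.035,0,0,0,0,255,-0.0047,-0.035,0,0,0,0,255,-0.0047,-0.035,0,0,0,0,255,-0.0047,-0.035,0,0,0,0,255,-0.0047,-0.035,0,0,0,0,255,-0.0047,-0.035,0,0,0,0,255,-0.0047,-0.035,0,0,0,0,255]'

```text
clock: 12.73
tcp_pos: [0.522, -0.1452, 0.2801]
tool_rot: [-3.14, 0.002, 3.008]
force: [0.5, -0.4, -0.5]
grip_width: 0.0233
finger_force: 59.3
```

send_rows --steps '[-0.0047,-0.035,0,0,0,0,255,-0.0047,-0.035,0,0,0,0,255,-0.0047,-0.035,0,0,0,0,255,-0.0025,-0.012,0,0,0,3.5,255,0,0,0,0,0,3.4,255,0,0,0,0,0,0,255,0,0,0,0,0,0,255]'

```text
clock: 13.32
tcp_pos: [0.5231, -0.2617, 0.2797]
tool_rot: [-3.141, 0.001, 2.888]
force: [0.3, -0.3, -1.3]
grip_width: 0.0232
finger_force: 59.3
```

Run:
```python
from h import *
d=bot.grab_frame("wrist");np.savez("wrist5.npz",**d);e=bot.grab_frame("scene")
s=bot.sense();p=s["tcp_pos"];T=Ro.from_euler("xyz",s["tool_rot"]).as_matrix();print(p,s["tool_rot"])
g=cv2.cvtColor(d["frame"],cv2.COLOR_RGB2GRAY);print(g[194:210,258],g[205,208:224],g[205,292:308])
print("to seat",(np.array([.5250,-.2636,p[2]])-p)@T)
for c in blobs(mask(d,"blue")):
    b=cv2.boxPoints(cv2.minAreaRect(c));print(b.round().tolist(),ray(d,b,.08)[:,:2].round(4).tolist())
a=cv2.resize(d["frame"][80:340,130:390],(400,400));b=cv2.resize(e["frame"][200:330,140:270],(400,400),interpolation=cv2.INTER_CUBIC)
cv2.imwrite("pics/w5.png",np.hstack([a,b])[:,:,::-1])
```

```text
[ 0.52330988 -0.26119673  0.27965901] [-3.14106253e+00  6.40372030e-04  2.88910565e+00]
[91 92 92 90 93 88 69 44 31 32 37 37 43 42 38 39] [156 156 155 156 153 141 104  54  32  35  37  38  39  37  35  37] [ 40  39  36  38  43  40  39  43  81 119 132 132 131 129 129 128]
to seat [-2.23689478e-03 -1.90485452e-03  2.44225611e-06]
[[-40.0, 318.0], [38.0, 232.0], [85.0, 275.0], [7.0, 361.0]] [[0.602, -0.6351], [0.5265, -0.5021], [0.5869, -0.4734], [0.671, -0.6097]]
[[222.0, 144.0], [285.0, 140.0], [289.0, 197.0], [225.0, 201.0]] [[0.486, -0.2866], [0.4979, -0.2252], [0.5553, -0.235], [0.5431, -0.2994]]
```

View pics/w5.png

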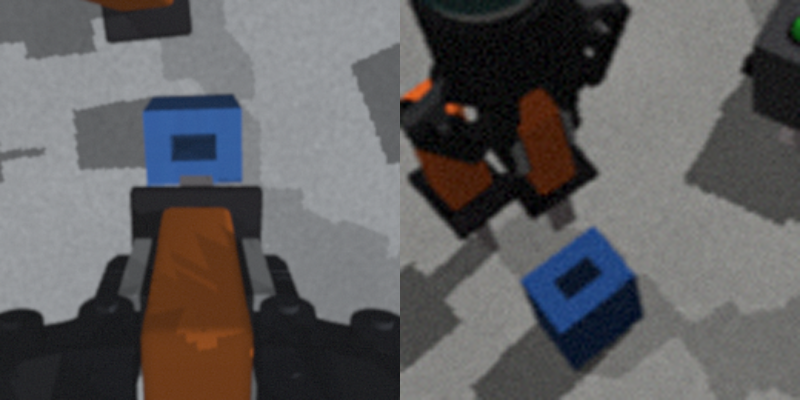

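The view shows the tool unchanged in the grip (guard edge at the same row) and the pocket open at crop (195,147). I'll return to the recorded seated pose.

send_rows --steps '[-0.0022,-0.0019,0.008,0,0,0.2,255,0,0,0.015,0,0,0,255,0,0,0.015,0,0,0,255,0,0,0.015,0,0,0,255,0,0,0.015,0,0,0,255,0,0,0.012,0,0,0,255,0,0,0,0,0,0,255]'

```text
clock: 14.0
tcp_pos: [0.5233, -0.2628, 0.1957]
tool_rot: [3.14, -0.006, 2.884]
force: [-0.5, 0.3, -1.2]
grip_width: 0.0231
finger_force: 59.3
```

send_rows --steps '[0,0,0.01,0,0,0,255,0,0,0.01,0,0,0,255,0,0,0.01,0,0,0,255,0,0,0.01,0,0,0,255,0,0,0.01,0,0,0,255,0,0,0.008,0,0,0,255,0,0,0.005,0,0,0,255,0,0,0.003,0,0,0,255,0,0,0,0,0,0,255,0,0,0,0,0,0,255]'

```text
clock: 14.83
tcp_pos: [0.5254, -0.2647, 0.1335]
tool_rot: [-3.141, 0.001, 2.883]
force: [0.1, 0.2, 0.1]
grip_width: 0.0236
finger_force: 59.3
```

send_rows --steps '[0,0,0.002,0,0,0,255,0,0,0,0,0,0,255,0,0,0,0,0,0,160,0,0,0,0,0,0,100,0,0,0,0,0,0,0,0,0,0,0,0,0,0,0,0,0,0,0,0,0,0,0,0,0,0,0,0,0,0,0,0,0,0,0,0,0,0,0,0,0,0]'

```text
clock: 15.67
tcp_pos: [0.5251, -0.2644, 0.1313]
tool_rot: [3.142, -0.0, 2.884]
force: [-0.2, 0.7, -0.2]
grip_width: 0.0852
finger_force: 0.0
```

send_rows --steps '[0,0,-0.012,0,0,0,0,0,0,-0.016,0,0,0,0,0,0,-0.016,0,0,0,0,0,0,-0.016,0,0,0,0,0,0,-0.016,0,0,0,0,0,0,-0.016,0,0,0,0,0,0,-0.016,0,0,0,0,0,0,-0.016,0,0,0,0,0,0,-0.016,0,0,0,0,0,0,-0.016,0,0,0,0,0,0,-0.016,0,0,0,0,0,0,-0.016,0,0,0,0]'

```text
clock: 16.67
tcp_pos: [0.5251, -0.2644, 0.3212]
tool_rot: [-3.141, 0.001, 2.884]
force: [0.3, 0.6, -0.4]
grip_width: 0.0855
finger_force: 0.0
```

Run:
```python
from h import *
d=bot.grab_frame("wrist");e=bot.grab_frame("scene")
a=cv2.resize(d["frame"][80:260,130:330],(400,360));b=cv2.resize(e["frame"][130:330,140:362],(400,360),interpolation=cv2.INTER_CUBIC)
cv2.imwrite("pics/w6.png",np.hstack([a,b])[:,:,::-1])
for k,z in(("blue",.08),("orange",.166)):
    for c in blobs(mask(d,k)):
        b=cv2.boxPoints(cv2.minAreaRect(c)); print(k,b.round().tolist(),ray(d,b,z)[:,:2].round(4).tolist())
```

```text
blue [[-17.0, 284.0], [74.0, 226.0], [107.0, 279.0], [16.0, 337.0]] [[0.5822, -0.6349], [0.5399, -0.4933], [0.6167, -0.4814], [0.6656, -0.6298]]
blue [[228.0, 138.0], [285.0, 136.0], [286.0, 185.0], [230.0, 186.0]] [[0.4867, -0.2856], [0.5011, -0.2253], [0.5551, -0.2369], [0.5403, -0.2997]]
orange [[244.0, 158.0], [271.0, 158.0], [271.0, 197.0], [244.0, 197.0]] [[0.4996, -0.2679], [0.5055, -0.2454], [0.5394, -0.254], [0.5333, -0.2772]]
orange [[185.0, 26.0], [239.0, 19.0], [247.0, 82.0], [193.0, 89.0]] [[0.3886, -0.2848], [0.3947, -0.2428], [0.4405, -0.2491], [0.4343, -0.2931]]
```

View pics/w6.png

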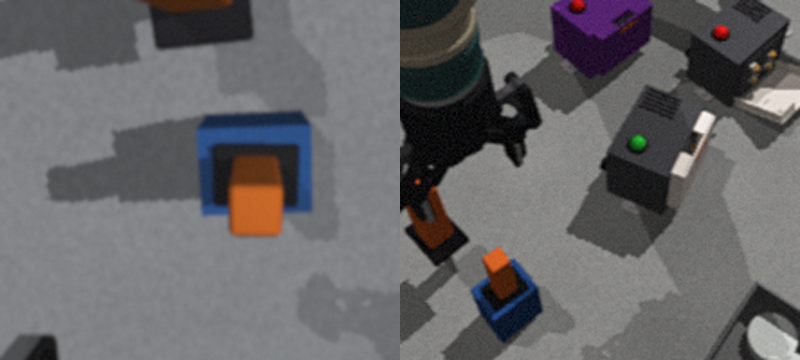

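The tool stands seated and upright in the blue stand, with its handle top within about 2 mm of where it started. The red driver's cover is open, the green one's is shut, and the gripper is clear. I'll hand in.

```bash
python3 -c "
from plant import bot
print(bot.close_job())"
```

```text
the job is handed in; nothing more can be done
None
```

The job is handed in at about 17 s on the clock: the red-lamp driver's cover is levered open, the green-lamp cover is still shut, and the pry tool is back upright in its stand and released, as the last pictures show; no verdict came back from the judge.

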